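# Collect the cabinet parts into the kit tray

## Task

Collect the four wooden cabinet parts from the mat and stand each one upright on the floor of the tray pocket of its own shape and size: the stout round foot in the large round pocket, the slim round knob in the small round one, the ball-topped post cap in the large square one and the small square pull in the small square one. The two spacers with a hole in the top, one round and one square, belong to another job: leave them standing where they are.

Things in the scene. Friction and masses are not known exactly. Their poses are not given: they have to be found in the camera images.
- foot_center (a point): Cabinet foot: turned plain wood, round and stout, 58 mm tall, 56 mm across between 10 and 42 mm above its underside (grip it there), then a waist 36 mm across and a flat solid top disc 44 mm across; base 50 mm across. About 90 g. Stands upright on the thin dark mat. Its z axis points up as it stands; the point given is its centre, half-way up.
- knob_center (a point): Drawer knob: turned plain wood, round and slim, 56 mm tall; head 36 mm across between 20 and 44 mm above its underside (grip it there) with a domed, closed top; below the head a neck 24 mm and a base 30 mm across. About 40 g. Stands upright on the mat. Its z axis points up as it stands; the point given is its centre, half-way up.
- cap_center (a point): Post cap: plain wood, a square block 46 x 46 mm and 42 mm high with a 24 mm ball on top, 62 mm tall in all; grip the block by its flat sides. About 80 g. Stands upright on the mat. Its z axis points up as it stands; the point given is its centre, half-way up. Its x and y axes are square to its side faces.
- pull_center (a point): Square drawer pull: plain wood, 30 x 30 mm and 56 mm tall, flat closed top, flat sides from 19 mm above its underside to the top (grip it there), a narrower waist (23 mm) below that and a 30 mm square base. About 40 g. Stands upright on the mat. Its z axis points up as it stands; the point given is its centre, half-way up. Its x and y axes are square to its side faces.
- round_spacer_center (a point): Round spacer, does not belong to the set: plain wood cylinder 56 mm across and 56 mm tall with a wide hole, 24 mm across, open at the top. Stays where it stands on the mat. Its z axis points up as it stands; the point given is its centre, half-way up.
- square_spacer_center (a point): Square spacer, does not belong to the set: plain wood block 46 x 46 mm and 56 mm tall with a square hole, 22 mm wide, open at the top. Stays where it stands on the mat. Its z axis points up as it stands; the point given is its centre, half-way up.
- pocket_big_round_floor (a point): Large round pocket, 72 mm across inside, in the plywood tray, for the foot. The point given is the middle of the pocket's floor (9 mm above the bench); the floor is flat and its rim is 6 mm high and 6 mm thick. z points up, x and y are square to the tray. The tray stands fixed on the bench and holds the four pockets in two rows of two, 95 mm between centres, in an order that changes; the tray's own outer wall (208 x 208 mm) is 14 mm high above the bench.
- pocket_small_round_floor (a point): Small round pocket, 50 mm across inside, in the plywood tray, for the knob. The point given is the middle of the pocket's floor (9 mm above the bench); the floor is flat and its rim is 6 mm high and 6 mm thick. z points up, x and y are square to the tray. The tray stands fixed on the bench and holds the four pockets in two rows of two, 95 mm between centres, in an order that changes; the tray's own outer wall (208 x 208 mm) is 14 mm high above the bench.
- pocket_big_square_floor (a point): Large square pocket, 66 x 66 mm inside, in the plywood tray, for the post cap. The point given is the middle of the pocket's floor (9 mm above the bench); the floor is flat and its rim is 6 mm high and 6 mm thick. z points up, x and y are square to the tray. The tray stands fixed on the bench and holds the four pockets in two rows of two, 95 mm between centres, in an order that changes; the tray's own outer wall (208 x 208 mm) is 14 mm high above the bench.
- pocket_small_square_floor (a point): Small square pocket, 50 x 50 mm inside, in the plywood tray, for the square drawer pull. The point given is the middle of the pocket's floor (9 mm above the bench); the floor is flat and its rim is 6 mm high and 6 mm thick. z points up, x and y are square to the tray. The tray stands fixed on the bench and holds the four pockets in two rows of two, 95 mm between centres, in an order that changes; the tray's own outer wall (208 x 208 mm) is 14 mm high above the bench.
There are look-alikes about, which are no part of the job. What is shaped like the part that bears square_spacer_center but turquoise is not meant. What is shaped like the part that bears pull_center but pink is not meant.

How it is judged:
At the end, for the whole second after the job is handed in: Foot, knob, post cap and pull each stand upright (within 0.12 rad) and at rest on the floor of their own pocket (centre within 15 mm of the pocket's middle horizontally, height within 4 mm of standing on the floor), and both spacers stand upright, at rest, within 30 mm of where they began (horizontal distance between foot_center and pocket_big_round_floor below 0.015 m and z of foot_center in the frame of pocket_big_round_floor between 0.025 and 0.033 m and angle between each of foot_center, knob_center, cap_center, pull_center, round_spacer_center, square_spacer_center's own z axis and vertical below 0.12 rad and linear speed of each of foot, knob, cap, pull, round_spacer, square_spacer below 0.02 m/s and horizontal distance between knob_center and pocket_small_round_floor below 0.015 m and z of knob_center in the frame of pocket_small_round_floor between 0.024 and 0.032 m and horizontal distance between cap_center and pocket_big_square_floor below 0.015 m and z of cap_center in the frame of pocket_big_square_floor between 0.027 and 0.035 m and horizontal distance between pull_center and pocket_small_square_floor below 0.015 m and z of pull_center in the frame of pocket_small_square_floor between 0.024 and 0.032 m and distance of each of round_spacer_center, square_spacer_center from where it was at the start of the episode below 0.03 m); the robot touches nothing.
It also fails if it takes over 118 s, if anything falls off the work surface, if the arm or the gripper's body presses on something with over 40 N, if the wrist force passes 120 N, or if a joint passes its speed limit or range.

## Robot

A 6-joint arm with a two-finger parallel gripper is mounted at the origin on the work surface. World frame = base frame: x ahead of the robot, y to its left, z up, the work surface at z = 0. Lengths are in m, angles in rad, forces in N, time in s.
With the tool pointing down it reaches from about 0.375 to 0.9 m from the base axis. Payload 3.1 kg.
Tool frame: the origin (TCP) lies at the centre of the arm's flange, where the gripper is bolted on; the fingertips stand 173 mm ahead of it and the grasp point (between the pads) lies 155 mm ahead of it; z points along the fingers, x is the direction in which the jaws open and shut, and the axes are right-handed (so a half turn about z gives the same grasp; the last joint's range is limited). The gripper opens to 85 mm and grips with 20 to 120 N. Pads are 22 mm wide; open, the fingers measure 114 mm over their backs; the gripper's body (76 mm by 85 mm) begins 54 mm behind the grasp point. The pads swing forward as they close: fully open they stand 13 mm farther back than shut.
Start: joints at [1, 0.527, 1.433, -0, 1.181, -0.178], TCP at [0.239, 0.578, 0.405] pointing down, gripper open.
Joint ranges: [-3.08, 3.08], [-0.75, 2.2], [0.22, 2.44], [-1.43, 4.57], [0, 2.65], [-2.85, 2.85]. Speed limits (rad/s): [2.79, 2.79, 3.14, 3.14, 3.14, 3.14].

## Interface

Orientations are given as a unit quaternion [x, y, z, w].
In Python, from station import manip gives the robot as it stands.
- The arm moves only by the shell command python3 -m jog 'ROWS' [OPENING] [FORCE]. ROWS is JSON, a list that holds one entry, the list of rows, each a list of 4 numbers: the shift along the world's x, y, z in mm, then the turn about the world's z in degrees. A call has exactly 8 rows; each row shifts and turns the commanded pose from where the row before left it; what a row does not reach is not made up. A row lasts 1/8 s, in which the tool goes at most 62.5 mm and 10.7 degrees, less where a joint would pass 70% of its speed; a pose out of reach is approached as far as the arm can. A call is refused whole if a number of a shift passes 62.5 or a number of a turn 10.7, either way. A call with a gripper value outside its range is refused whole. OPENING is the opening in per cent of the stroke, from 0 (shut) to 100 (fully open), set as the call begins (- or left out, the last holds). The fingers move at their own pace and stop on an object; FORCE is the grip in N (left out, the last holds). Time passes only in rows, so rows that do not move let the fingers close, or fill a call up. It gives the time, the measured TCP pose, the force and the opening at its end, in the units of the state.
- manip.sense(): the state, without advancing time (a new reading comes with each control period).
- manip.snapshot(name): name is "side" or "top" or "wrist"; returns the picture (480x640x3 uint8, red, green, blue); there is no depth.
- manip.camera_info(name): a dict with "fx", "fy", "cx", "cy" (pixels), "R" (3x3) and "t" (3): a world point X has camera coordinates R X + t. Camera axes: x right, y down, z forward; pixel columns grow to the right and rows downward; lengths in m; the calibration is good to about 2 mm. A picture is of the moment at which its call begins: read the wrist's pose just before it. camera_info takes no time and is no camera call; for the wrist camera it gives the pose at the moment of the call.
- manip.sign_off(): hands the job in, once; it reports no verdict.
The state is a dict: "t": time; "q": joint angles; "qd": joint speeds; "tau": joint torques, N m; "tcp_pos": TCP position; "tool_rot": TCP orientation; "force": force on the tool from outside, world axes, zero at the start; "ft_torque": the same for the moment, N m; "finger_gap": opening from 0.0 (shut) to 1.0 (fully open).
Only numpy, scipy, OpenCV 4.12 (cv2) and the standard library are available. Lean on these libraries where they do the work, as an engineer would, in place of code of your own. Each camera call takes 0.05 s, during which the arm holds its last target. There are 200 camera calls.

## Working session

There is one attempt and no reset: what is moved stays moved. The work goes in short steps, Python scripts to look and compute and a shell command to move; the robot and the scene stay as the last step left them, time stands still between calls to the robot, and variables do not carry over. Pictures are saved under pics/ and viewed, about 12 in all and at most 16, crops included, and the job is handed in when it is done.

```bash
mkdir -p pics; ls
cat > h.py <<'E'
import numpy as np, cv2
from station import manip
def snap(cam,fn):
    ci=manip.camera_info(cam); im=manip.snapshot(cam)
    cv2.imwrite('pics/'+fn,cv2.cvtColor(im,cv2.COLOR_RGB2BGR)); np.savez('pics/'+fn+'.npz',**{k:np.array(ci[k]) for k in ci})
    return im,ci
def px2w(ci,u,v,z):
    R=np.array(ci['R']);t=np.array(ci['t']); d=R.T@np.array([(u-ci['cx'])/ci['fx'],(v-ci['cy'])/ci['fy'],1.]); c=-R.T@t
    return c+d*(z-c[2])/d[2]
def w2px(ci,X):
    p=np.array(ci['R'])@np.array(X)+np.array(ci['t']); return ci['fx']*p[0]/p[2]+ci['cx'],ci['fy']*p[1]/p[2]+ci['cy']
E
python3 - <<'E'
from h import *
s=manip.sense();print(s['t'],s['tcp_pos'],s['tool_rot'],s['finger_gap'])
for c in('top','side'):
    _,ci=snap(c,c+'0.png');print(c,-np.array(ci['R']).T@ci['t'],ci['fx'],np.round(ci['R'],2).tolist())
E
```

```text
pics
0.0 [0.23842619 0.57735546 0.40372205] [ 8.31211426e-01  5.55955339e-01 -1.01268552e-03  4.48159444e-04] 0.9959919564821815
top [ 0.36041448 -0.02147178  0.99922468] 469.261115016462 [[-0.02, -1.0, -0.01], [-0.99, 0.02, -0.11], [0.11, 0.0, -0.99]]
side [ 0.03919389 -0.42612038  0.71376329] 464.5583684929309 [[0.72, -0.7, 0.02], [-0.51, -0.54, -0.67], [0.48, 0.47, -0.74]]
```

View pics/top0.png

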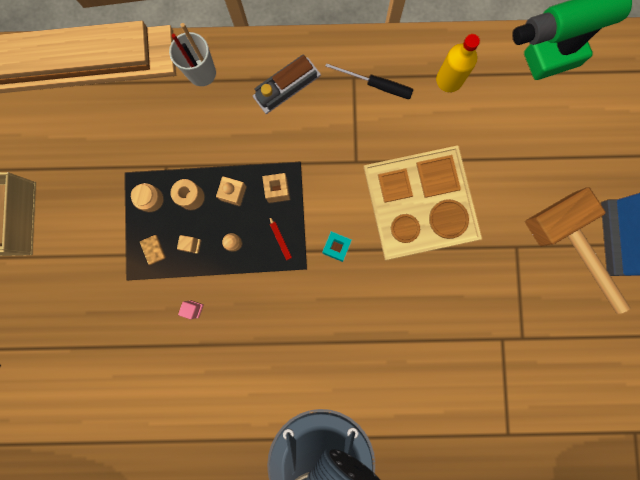

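View pics/side0.png

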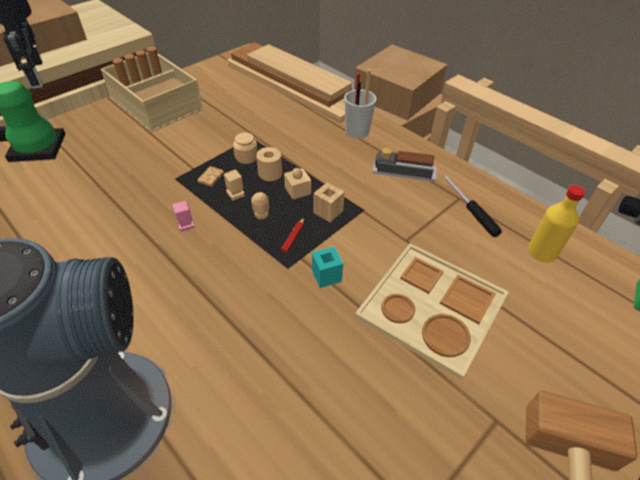

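The top view shows, on the mat: foot (145,197), round spacer (186,194), cap (231,190), square spacer (275,187), pull (189,244), knob (232,242) and a flat tile at (152,250). The tray pockets are: small square (396,185), big square (438,176), small round (405,228), big round (449,219). The side view agrees.

Run:
```python
import cv2
im=cv2.imread('pics/top0.png')
a=cv2.resize(im[155:285,120:320],None,fx=4,fy=4,interpolation=cv2.INTER_CUBIC);cv2.imwrite('pics/a.png',a)
b=cv2.resize(im[140:265,355:490],None,fx=4.5,fy=4.5,interpolation=cv2.INTER_CUBIC);cv2.imwrite('pics/b.png',b)
```

```text
(no output)
```

View pics/a.png

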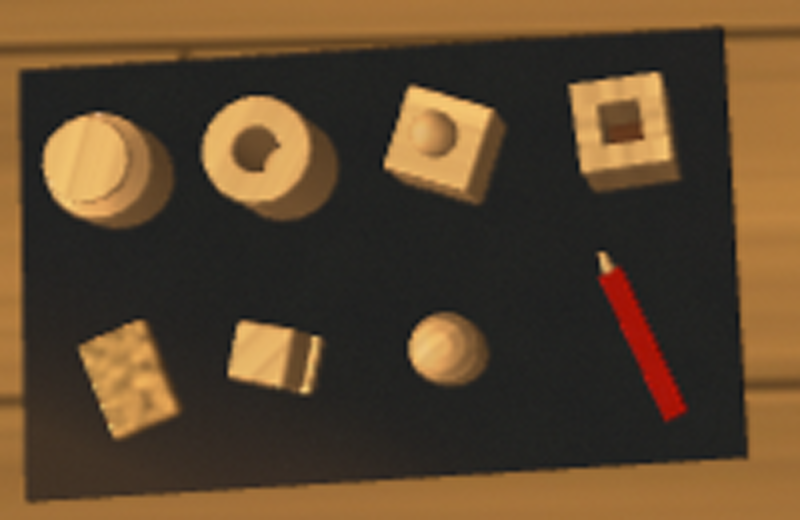

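View pics/b.png

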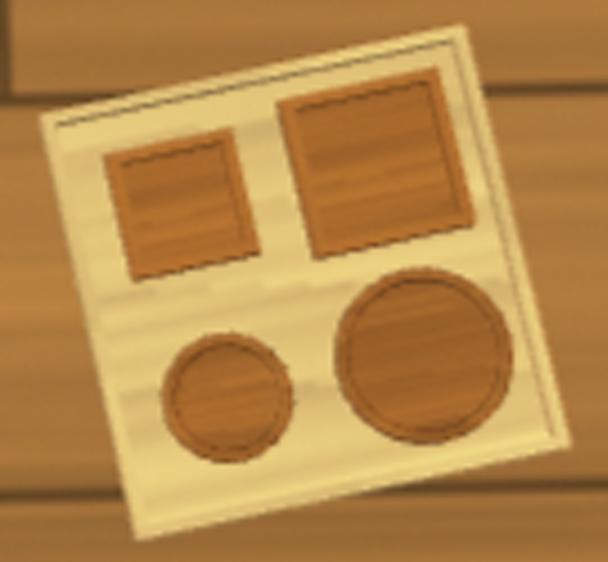

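Run:
```python
from h import *
ci=dict(np.load('pics/top0.png.npz'))
A=lambda u,v,z:px2w(ci,u/4+120-.4,v/4+155-.4,z)[:2]*1000
B=lambda u,v,z:px2w(ci,u/4.5+355-.4,v/4.5+140-.4,z)[:2]*1000
ang=lambda p,q:np.degrees(np.arctan2(*(q-p)[::-1]))
for n,a in dict(foot=(88,159,.059),rsp=(256,150,.057),cap=(434,132,.051),ssp=(623,127,.057),pull=(262,354,.057),knob=(448,348,.036),tile=(128,379,.01),pinc=(0,0,0)).items(): print(n,A(*a).round(0))
print('pull edge',ang(A(228,378,.057),A(285,388,.057)),ang(A(228,378,.057),A(240,321,.057)),'cap',ang(A(386,167,.043),A(470,200,.043)),ang(A(386,167,.043),A(409,85,.043)))
z=.015
for n,a in dict(bsq=(376,163,z),ssq=(183,205,z),sr=(229,398,z),br=(424,356,z)).items(): print(n,B(*a).round(0))
print('tray',ang(B(42,115,.014),B(465,28,.014)),ang(B(137,538,.014),B(570,445,.014)))
print('pencil/turq',px2w(ci,338,246,.056),'pink',px2w(ci,190,309,.056))
```

```text
foot [554. 355.]
rsp [557. 270.]
cap [566. 180.]
ssp [565.  82.]
pull [452. 265.]
knob [455. 176.]
tile [445. 350.]
pinc [655. 428.]
pull edge -101.11961064109211 -11.184694687069534 cap -112.77069473666123 -15.324081105335937
bsq [ 589. -262.]
ssq [ 571. -169.]
sr [ 478. -188.]
br [ 496. -280.]
tray -79.43176863067167 -79.11566652262528
pencil/turq [ 0.43983626 -0.04337661  0.056     ] pink [0.32030589 0.25425691 0.056     ]
```

```bash
python3 -m jog '[[[39.5,-28,-10,-8.5],[39.5,-28,-10,-8.5],[39.5,-28,-10,-8.5],[39.5,-28,-10,-8.5],[39.5,-28,-10,-8.5],[39.5,-28,-10,-8.5],[39.5,-28,-10,-8.5],[39.5,-28,-10,-8.5]]]' 100 40
python3 - <<'E'
from h import *
s=manip.sense();print(s['t'],s['tcp_pos'],s['tool_rot'],s['q'])
im,ci=snap('wrist','w1.png')
for n,X in dict(foot=(.554,.355,.059),rsp=(.557,.270,.057),tcp=(.554,.355,0)).items(): print(n,w2px(ci,X))
E
```

```text
t: 1.1
tcp_pos: [0.5557, 0.3525, 0.3239]
tool_rot: [1.0, -0.006, -0.0, 0.0]
force: [-0.6, 0.9, -0.3]
finger_gap: 1.0
1.1 [0.55567348 0.35252975 0.32386176] [ 9.99979277e-01 -6.41985124e-03 -4.63457840e-04  1.27835041e-04] [3.95833056e-01 6.63433158e-01 1.41566666e+00 1.46009792e-04
 1.06344586e+00 4.08601847e-01]
foot (np.float64(315.4022161834059), np.float64(241.37771613366837))
rsp (np.float64(321.4936843043114), np.float64(351.5866752855033))
tcp (np.float64(316.31292200634414), np.float64(218.1055703587643))
```

View pics/w1.png

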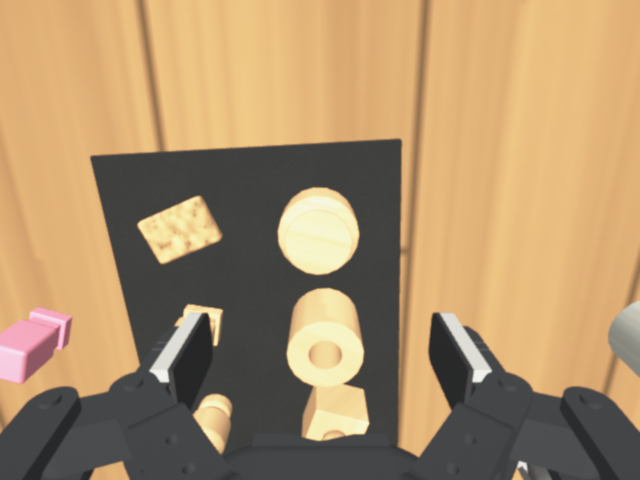

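Wrist view: foot disc centred at about (318,241), predicted (315,241). The estimate is about 2 mm off in x. I'll go down and grip.

```bash
python3 -m jog '[[[1,2.5,-20,0],[0,0,-25,0],[0,0,-25,0],[0,0,-25,0],[0,0,-20,0],[0,0,-15,0],[0,0,-12,0],[0,0,0,0]]]' 100 40; python3 -m jog '[[[0,0,0,0],[0,0,0,0],[0,0,0,0],[0,0,0,0],[0,0,0,0],[0,0,0,0],[0,0,0,0],[0,0,0,0]]]' 0 40;python3 -m jog '[[[0,0,10,0],[0,0,15,0],[0,0,25,0],[0,0,25,0],[0,0,25,0],[0,0,0,0],[0,0,0,0],[0,0,0,0]]]'; python3 -c "
from h import *
im,ci=snap('wrist','w2.png');cv2.imwrite('pics/w2c.png',cv2.cvtColor(im,cv2.COLOR_RGB2BGR)[::2,::2])"
```

```text
t: 2.15
tcp_pos: [0.5553, 0.3561, 0.1818]
tool_rot: [1.0, -0.004, -0.001, 0.0]
force: [-0.8, 0.3, -0.3]
finger_gap: 1.001
t: 3.15
tcp_pos: [0.5561, 0.3563, 0.184]
tool_rot: [1.0, -0.004, 0.001, -0.0]
force: [-0.1, -0.3, 5.5]
finger_gap: 0.644
t: 4.15
tcp_pos: [0.5551, 0.3559, 0.2813]
tool_rot: [1.0, -0.004, -0.001, 0.001]
force: [-0.1, -0.6, -1.0]
finger_gap: 0.647
```

View pics/w2c.png

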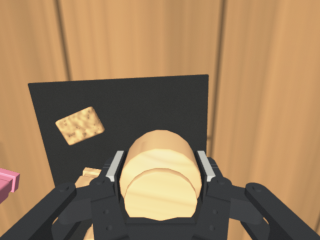

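Foot held cleanly between the pads. I'll carry it to the big round pocket.

```bash
python3 -m jog '[[[-3,-20,0,0],[-4,-35,0,0],[-4,-45,0,0],[-4,-45,0,0],[-4,-45,0,0],[-4,-45,0,0],[-4,-45,0,0],[-4,-45,0,0]]]'; python3 -m jog '[[[-4,-45,0,0],[-4,-45,0,0],[-4,-45,0,0],[-4,-45,0,0],[-4,-45,0,0],[-4,-45,0,0],[-3,-30,0,0],[-1,-11,0,0]]]'; python3 -m jog '[[[0,0,0,0],[0,0,0,0],[0,0,0,0],[0,0,0,0],[0,0,0,0],[0,0,0,0],[0,0,0,0],[0,0,0,0]]]';python3 -c "
from h import *
im,ci=snap('wrist','w3.png');cv2.imwrite('pics/w3.png',cv2.cvtColor(im,cv2.COLOR_RGB2BGR))
for X in [(.496,-.280,.009),(.589,-.262,.009),(.571,-.169,.009),(.478,-.188,.009)]:print(w2px(ci,X))"
```

```text
t: 5.2
tcp_pos: [0.5236, 0.0288, 0.2826]
tool_rot: [1.0, -0.004, -0.0, 0.0]
force: [1.0, -0.9, -0.7]
finger_gap: 0.641
t: 6.2
tcp_pos: [0.4954, -0.282, 0.2825]
tool_rot: [1.0, -0.005, -0.0, 0.0]
force: [0.1, 0.5, -1.5]
finger_gap: 0.648
t: 7.2
tcp_pos: [0.4966, -0.2799, 0.2827]
tool_rot: [1.0, -0.004, 0.0, 0.0]
force: [0.6, -0.2, -0.7]
finger_gap: 0.642
(np.float64(316.8326653071936), np.float64(240.92698924203023))
(np.float64(457.53167017958697), np.float64(213.97601310973326))
(np.float64(443.5511198137578), np.float64(59.125787433977194))
(np.float64(285.19034077603163), np.float64(95.28624158001668))
```

View pics/w3.png

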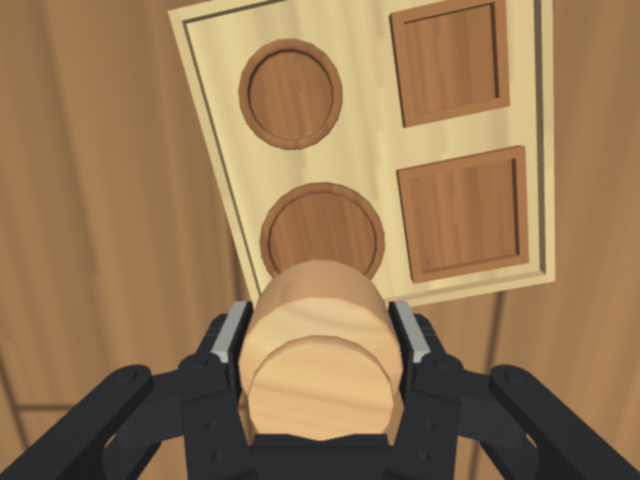

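Pockets show about 5 px right of prediction (small round (290,94), large square (463,214)), so +2 to +3 mm in x. Next I'll lower the foot.

```bash
python3 -m jog '[[[2,0,-15,0],[0,0,-18,0],[0,0,-18,0],[0,0,-15,0],[0,0,-11,0],[0,0,-7,0],[0,0,-4,0],[0,0,0,0]]]';  python3 -m jog '[[[0,0,-1,0],[0,0,-1,0],[0,0,-1,0],[0,0,0,0],[0,0,0,0],[0,0,0,0],[0,0,0,0],[0,0,0,0]]]'
```

```text
t: 8.25
tcp_pos: [0.4987, -0.2799, 0.1947]
tool_rot: [1.0, -0.004, 0.0, 0.0]
force: [0.8, 0.7, -0.9]
finger_gap: 0.644
t: 9.25
tcp_pos: [0.4986, -0.2799, 0.1917]
tool_rot: [1.0, -0.004, 0.0, 0.0]
force: [-0.4, 0.6, -0.9]
finger_gap: 0.644
```

```bash
python3 -m jog '[[[0,0,-1,0],[0,0,-1,0],[0,0,0,0],[0,0,0,0],[0,0,0,0],[0,0,0,0],[0,0,0,0],[0,0,0,0]]]'
```

```text
t: 10.25
tcp_pos: [0.4986, -0.2799, 0.1897]
tool_rot: [1.0, -0.004, 0.0, -0.0]
force: [-0.4, 0.3, -1.2]
finger_gap: 0.644
```

```bash
python3 -m jog '[[[0,0,-0.5,0],[0,0,-0.5,0],[0,0,-0.5,0],[0,0,-0.5,0],[0,0,0,0],[0,0,0,0],[0,0,0,0],[0,0,0,0]]]'
```

```text
t: 11.25
tcp_pos: [0.4986, -0.2798, 0.1889]
tool_rot: [1.0, -0.004, 0.0, 0.0]
force: [-2.3, 0.9, 8.3]
finger_gap: 0.646
```

Contact reached (8 N). Release, rise, and go on above the cap.

```bash
python3 -m jog '[[[0,0,0,0],[0,0,0,0],[0,0,0,0],[0,0,5,0],[0,0,20,0],[0,0,40,0],[0,0,40,0],[0,0,40,0]]]' 90 40; python3 -m jog '[[[5,30,0,0],[6,45,0,0],[8,55,0,0],[8,60,0,-3],[8,60,0,-3],[8,60,0,-4],[8,60,0,-4],[8,55,0,-4]]]' 100; python3 -m jog '[[[5,30,0,0],[1,5,0,0],[0,0,0,0],[0,0,0,0],[0,0,0,0],[0,0,0,0],[0,0,0,0],[0,0,0,0]]]';python3 - <<'E'
from h import *
print(manip.sense()['tool_rot'])
im,ci=snap('wrist','w4.png')
for n,X in dict(cap=(.566,.180,.043),rsp=(.557,.270,.057),ssp=(.565,.082,.057)).items(): print(n,w2px(ci,X))
E
```

```text
t: 12.25
tcp_pos: [0.4985, -0.2797, 0.3341]
tool_rot: [1.0, -0.004, -0.0, -0.0]
force: [0.7, -0.5, -0.1]
finger_gap: 0.902
t: 13.25
tcp_pos: [0.5575, 0.1473, 0.333]
tool_rot: [0.987, -0.161, 0.0, -0.0]
force: [1.2, -0.4, 0.4]
finger_gap: 1.002
t: 14.25
tcp_pos: [0.5636, 0.18, 0.3327]
tool_rot: [0.987, -0.16, -0.0, -0.0]
force: [-0.1, 1.0, 0.2]
finger_gap: 0.997
[ 9.87052527e-01 -1.60397347e-01 -1.61483658e-05 -1.34245617e-05]
cap (np.float64(320.93572750782033), np.float64(233.51504596511947))
rsp (np.float64(260.5486820326698), np.float64(111.26222265018649))
ssp (np.float64(360.60172884864147), np.float64(356.76119943062804))
```

View pics/w4.png

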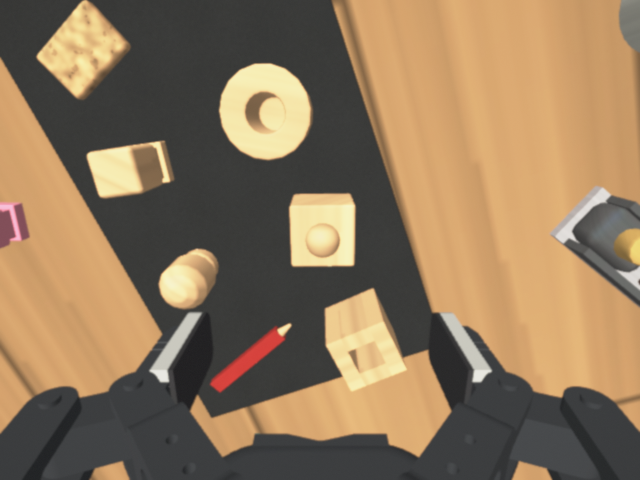

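Cap's block is square to the jaws, centred at about (322,236); prediction (321,233). Grip.

```bash
python3 -m jog '[[[3,-1,-20,0],[0,0,-25,0],[0,0,-28,0],[0,0,-28,0],[0,0,-20,0],[0,0,-15,0],[0,0,-10,0],[0,0,-4,0]]]' 100 40; python3 -m jog '[[[0,0,0,0],[0,0,0,0],[0,0,0,0],[0,0,0,0],[0,0,0,0],[0,0,0,0],[0,0,0,0],[0,0,0,0]]]' 0 40;python3 -m jog '[[[0,0,10,0],[0,0,15,0],[0,0,25,0],[0,0,25,0],[0,0,25,0],[0,0,0,0],[0,0,0,0],[0,0,0,0]]]'
```

```text
t: 15.3
tcp_pos: [0.5667, 0.1792, 0.1824]
tool_rot: [0.987, -0.16, -0.0, 0.0]
force: [1.2, 0.5, -0.1]
finger_gap: 1.002
t: 16.3
tcp_pos: [0.567, 0.1792, 0.1835]
tool_rot: [0.987, -0.16, 0.001, -0.0]
force: [-0.8, 0.5, 5.9]
finger_gap: 0.538
t: 17.3
tcp_pos: [0.5661, 0.179, 0.2815]
tool_rot: [0.987, -0.16, -0.001, 0.0]
force: [0.2, 0.6, -0.7]
finger_gap: 0.531
```

```bash
python3 -m jog '[[[1,-20,0,3],[3,-40,0,4],[3,-45,0,4],[3,-50,0,5],[3,-50,0,5],[3,-50,0,4],[3,-50,0,4],[3,-50,0,0]]]'; python3 -m jog '[[[2,-45,0,0],[1,-31,0,0],[0,-10,0,0],[0,0,0,0],[0,0,0,0],[0,0,0,0],[0,0,0,0],[0,0,0,0]]]';python3 - <<'E'
from h import *
from scipy.spatial.transform import Rotation as Ro
s=manip.sense();print(s['tcp_pos'],Ro.from_quat(s['tool_rot']).as_matrix()[:2,0])
im,ci=snap('wrist','w5.png')
for X in [(.591,-.262,.015),(.573,-.169,.015),(.480,-.188,.015),(.498,-.28,.068)]:print(w2px(ci,X))
E
```

```text
t: 18.3
tcp_pos: [0.5883, -0.1775, 0.2815]
tool_rot: [0.996, 0.092, -0.001, -0.001]
force: [0.5, 0.1, -2.1]
finger_gap: 0.533
t: 19.3
tcp_pos: [0.5917, -0.2614, 0.2828]
tool_rot: [0.996, 0.092, 0.0, 0.0]
force: [-0.3, -0.7, -1.5]
finger_gap: 0.535
[ 0.5917167  -0.26140968  0.28283693] [0.9829741  0.18374415]
(np.float64(316.5466419231391), np.float64(243.75656651376178))
(np.float64(315.0757734528666), np.float64(89.57341975116708))
(np.float64(152.26983514567493), np.float64(92.41746825534108))
(np.float64(136.1424724129926), np.float64(277.07758653950236))
```

View pics/w5.png

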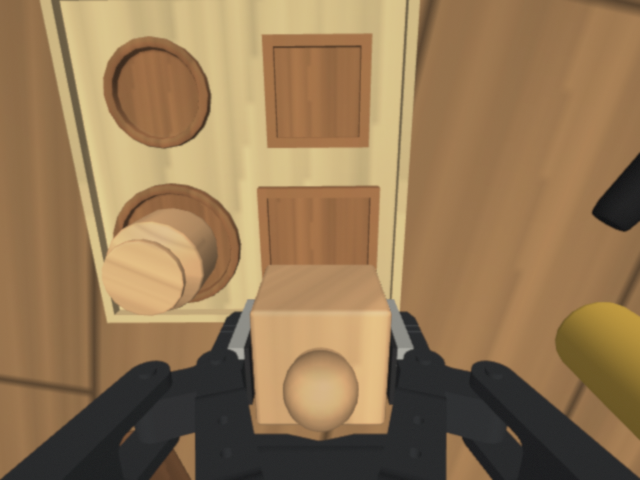

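Large square pocket centre u≈318 (predicted 316.5), aligned with the jaws; foot is standing in its pocket with its top at (145,277). Now I'll lower the cap.

```bash
python3 -m jog '[[[1,0,-15,0],[0,0,-18,0],[0,0,-18,0],[0,0,-15,0],[0,0,-11,0],[0,0,-8,0],[0,0,-5,0],[0,0,0,0]]]';  python3 -m jog '[[[0,0,-1,0],[0,0,-1,0],[0,0,-1,0],[0,0,0,0],[0,0,0,0],[0,0,0,0],[0,0,0,0],[0,0,0,0]]]'
```

```text
t: 20.35
tcp_pos: [0.5926, -0.2619, 0.1926]
tool_rot: [0.996, 0.092, -0.0, -0.0]
force: [0.2, 0.7, -1.9]
finger_gap: 0.53
t: 21.35
tcp_pos: [0.5926, -0.2618, 0.1897]
tool_rot: [0.996, 0.092, -0.0, -0.0]
force: [-0.6, 0.3, -1.0]
finger_gap: 0.529
```

```bash
python3 -m jog '[[[0,0,-0.5,0],[0,0,-0.5,0],[0,0,-0.5,0],[0,0,0,0],[0,0,0,0],[0,0,0,0],[0,0,0,0],[0,0,0,0]]]'
```

```text
t: 22.35
tcp_pos: [0.5926, -0.2619, 0.1885]
tool_rot: [0.996, 0.092, 0.0, 0.0]
force: [-1.6, 1.1, 5.3]
finger_gap: 0.537
```

```bash
python3 -m jog '[[[0,0,0,0],[0,0,0,0],[0,0,0,0],[0,0,5,0],[0,0,20,0],[0,0,40,0],[0,0,40,0],[0,0,40,0]]]' 78 40; python3 -m jog '[[[-6,25,0,0],[-12,45,0,0],[-14,54,0,0],[-14,54,0,-4],[-14,54,0,-4],[-14,54,0,-4],[-14,54,0,-4],[-14,54,0,-3]]]' 100; python3 -m jog '[[[-14,54,0,-3],[-14,54,0,0],[-8,25,0,0],[0,0,0,0],[0,0,0,0],[0,0,0,0],[0,0,0,0],[0,0,0,0]]]';python3 - <<'E'
from h import *
from scipy.spatial.transform import Rotation as Ro
s=manip.sense();print(s['tcp_pos'],Ro.from_quat(s['tool_rot']).as_matrix()[:2,0])
im,ci=snap('wrist','w6.png')
for n,X in dict(pull=(.452,.265,.057),knob=(.455,.176,.057),rsp=(.557,.270,.057),ssp=(.565,.082,.057)).items(): print(n,w2px(ci,X))
E
```

```text
t: 23.35
tcp_pos: [0.5926, -0.2618, 0.3362]
tool_rot: [0.996, 0.092, 0.001, 0.001]
force: [0.5, -0.1, 0.1]
finger_gap: 0.781
t: 24.35
tcp_pos: [0.4902, 0.1337, 0.3349]
tool_rot: [0.997, -0.075, 0.001, -0.0]
force: [0.7, 0.2, -0.5]
finger_gap: 0.999
t: 25.35
tcp_pos: [0.4549, 0.2645, 0.3332]
tool_rot: [0.995, -0.1, -0.0, 0.0]
force: [0.6, 0.3, -0.0]
finger_gap: 0.999
[0.45492019 0.26450784 0.33318119] [ 0.97986365 -0.19966774]
pull (np.float64(313.3791203474293), np.float64(240.2320648104492))
knob (np.float64(341.48967749586416), np.float64(349.5164834512558))
rsp (np.float64(467.5186058892233), np.float64(203.03902318463494))
ssp (np.float64(495.9299111106027), np.float64(423.86050974116233))
```

View pics/w6.png

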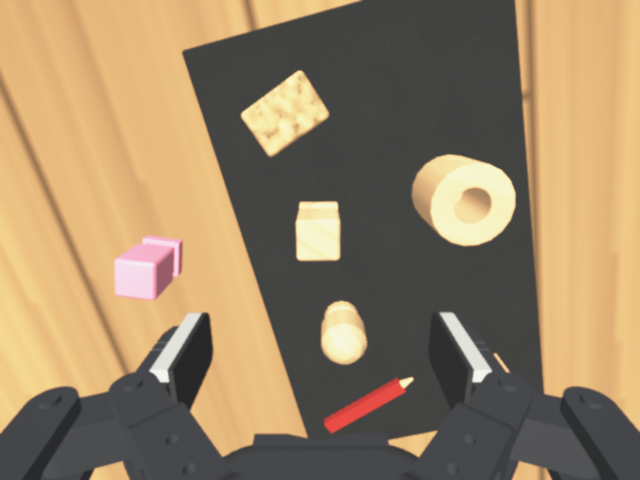

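Pull's top face is centred at about (319,240), square to the jaws, and right below the TCP. Grip.

```bash
python3 -m jog '[[[0.5,0,-18,0],[0,0,-25,0],[0,0,-28,0],[0,0,-28,0],[0,0,-20,0],[0,0,-14,0],[0,0,-9,0],[0,0,-3,0]]]' 100 40; python3 -m jog '[[[0,0,0,0],[0,0,0,0],[0,0,0,0],[0,0,0,0],[0,0,0,0],[0,0,0,0],[0,0,0,0],[0,0,0,0]]]' 0 40;python3 -m jog '[[[0,0,10,0],[0,0,15,0],[0,0,25,0],[0,0,25,0],[0,0,25,0],[0,0,0,0],[0,0,0,0],[0,0,0,0]]]'
```

```text
t: 26.4
tcp_pos: [0.4552, 0.2651, 0.188]
tool_rot: [0.995, -0.1, -0.0, 0.0]
force: [0.2, 1.1, -0.4]
finger_gap: 1.002
t: 27.4
tcp_pos: [0.4553, 0.2652, 0.1888]
tool_rot: [0.995, -0.1, 0.0, -0.0]
force: [-0.8, -0.7, 5.7]
finger_gap: 0.346
t: 28.4
tcp_pos: [0.4547, 0.265, 0.2873]
tool_rot: [0.995, -0.1, -0.001, 0.0]
force: [-0.5, -0.2, -0.2]
finger_gap: 0.348
```

```bash
python3 -m jog '[[[6,-20,0,2],[12,-45,0,4],[13,-50,0,4],[13,-50,0,4],[13,-50,0,4],[13,-50,0,4],[13,-50,0,0],[13,-50,0,0]]]'; python3 -m jog '[[[12,-40,0,0],[8,-22,0,0],[3,-7,0,0],[0,0,0,0],[0,0,0,0],[0,0,0,0],[0,0,0,0],[0,0,0,0]]]';python3 - <<'E'
from h import *
from scipy.spatial.transform import Rotation as Ro
s=manip.sense();print(s['tcp_pos'],Ro.from_quat(s['tool_rot']).as_matrix()[:2,0])
im,ci=snap('wrist','w7.png')
for X in [(.592,-.262,.068),(.573,-.169,.015),(.480,-.188,.015),(.498,-.28,.068)]:print(w2px(ci,X))
E
```

```text
t: 29.4
tcp_pos: [0.5511, -0.1016, 0.2871]
tool_rot: [0.996, 0.092, -0.001, -0.001]
force: [0.2, -0.0, 0.2]
finger_gap: 0.345
t: 30.4
tcp_pos: [0.5741, -0.1685, 0.2883]
tool_rot: [0.996, 0.092, 0.0, 0.0]
force: [-0.2, -0.8, -0.0]
finger_gap: 0.348
[ 0.5740995  -0.1685359   0.28831125] [0.98301057 0.18354898]
(np.float64(318.3658013663549), np.float64(413.1962823544146))
(np.float64(316.112844277767), np.float64(240.8658619743532))
(np.float64(175.50159854243057), np.float64(243.11603542346123))
(np.float64(163.87497315421294), np.float64(413.8330789128855))
```

View pics/w7.png

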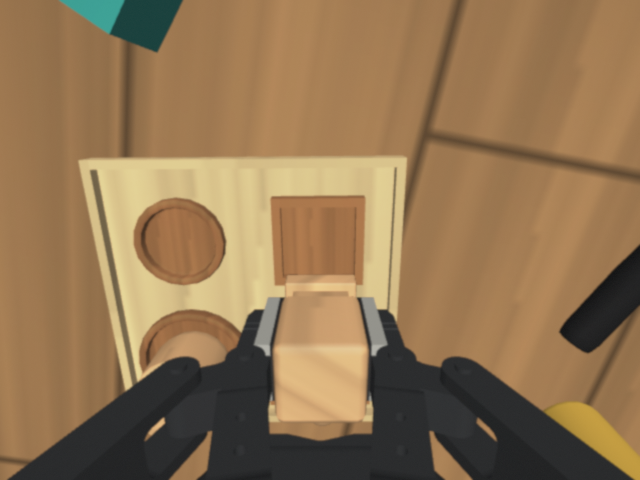

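Small square pocket centre is at (318,240), in line with the held pull. Lowering.

```bash
python3 -m jog '[[[0.5,0,-15,0],[0,0,-18,0],[0,0,-18,0],[0,0,-15,0],[0,0,-11,0],[0,0,-8,0],[0,0,-5,0],[0,0,0,0]]]';  python3 -m jog '[[[0,0,-1,0],[0,0,-0.5,0],[0,0,-0.5,0],[0,0,-0.5,0],[0,0,0,0],[0,0,0,0],[0,0,0,0],[0,0,0,0]]]'
```

```text
t: 31.45
tcp_pos: [0.5746, -0.1689, 0.1981]
tool_rot: [0.996, 0.092, -0.0, -0.0]
force: [-1.1, 0.5, -0.0]
finger_gap: 0.347
t: 32.45
tcp_pos: [0.5746, -0.1689, 0.1957]
tool_rot: [0.996, 0.092, -0.0, 0.0]
force: [-0.7, 0.2, -0.1]
finger_gap: 0.345
```

```bash
python3 -m jog '[[[0,0,-0.5,0],[0,0,-0.5,0],[0,0,-0.5,0],[0,0,0,0],[0,0,0,0],[0,0,0,0],[0,0,0,0],[0,0,0,0]]]'
```

```text
t: 33.45
tcp_pos: [0.5746, -0.1689, 0.1942]
tool_rot: [0.996, 0.092, -0.0, 0.0]
force: [1.1, 0.2, 0.1]
finger_gap: 0.345
```

```bash
python3 -m jog '[[[0,0,-0.5,0],[0,0,-0.5,0],[0,0,-0.5,0],[0,0,0,0],[0,0,0,0],[0,0,0,0],[0,0,0,0],[0,0,0,0]]]'
```

```text
t: 34.45
tcp_pos: [0.5746, -0.1689, 0.1938]
tool_rot: [0.996, 0.092, 0.0, 0.0]
force: [-1.7, 1.4, 6.6]
finger_gap: 0.345
```

```bash
python3 -m jog '[[[0,0,0,0],[0,0,0,0],[0,0,0,0],[0,0,5,0],[0,0,20,0],[0,0,40,0],[0,0,40,0],[0,0,40,0]]]' 65 40; python3 -m jog '[[[-7,20,0,0],[-14,42,0,0],[-16,46,0,0],[-16,48,0,0],[-16,48,0,0],[-16,48,0,0],[-14,44,0,0],[-11,30,0,0]]]' 100; python3 -m jog '[[[-6,16,0,0],[-1,4,0,0],[0,0,0,0],[0,0,0,0],[0,0,0,0],[0,0,0,0],[0,0,0,0],[0,0,0,0]]]';python3 - <<'E'
from h import *
im,ci=snap('wrist','w8.png')
for n,X in dict(knob=(.455,.176,.036),rsp=(.557,.270,.057)).items(): print(n,w2px(ci,X))
E
```

```text
t: 35.45
tcp_pos: [0.5745, -0.1687, 0.3406]
tool_rot: [0.996, 0.092, 0.001, 0.0]
force: [1.2, -0.3, -1.1]
finger_gap: 0.649
t: 36.45
tcp_pos: [0.4625, 0.1592, 0.3376]
tool_rot: [0.996, 0.093, -0.001, -0.0]
force: [-0.7, 0.4, -0.6]
finger_gap: 0.999
t: 37.45
tcp_pos: [0.4576, 0.1771, 0.3377]
tool_rot: [0.996, 0.092, -0.0, 0.0]
force: [-1.2, 0.1, 0.1]
finger_gap: 0.998
knob (np.float64(314.33118457148515), np.float64(229.3407256853205))
rsp (np.float64(499.25178285828815), np.float64(126.90346056048472))
```

View pics/w8.png

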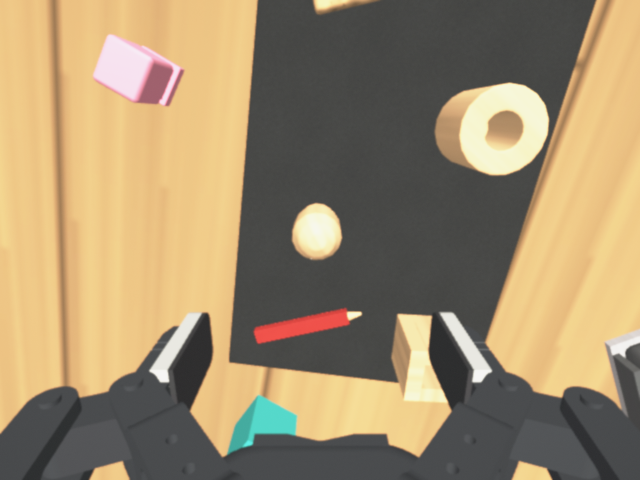

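Knob is centred at about (317,233), so the TCP needs about -2 mm in y. Grip.

```bash
python3 -m jog '[[[-0.5,-2,-20,0],[0,0,-27,0],[0,0,-30,0],[0,0,-28,0],[0,0,-20,0],[0,0,-14,0],[0,0,-9,0],[0,0,-4,0]]]' 100 40; python3 -m jog '[[[0,0,0,0],[0,0,0,0],[0,0,0,0],[0,0,0,0],[0,0,0,0],[0,0,0,0],[0,0,0,0],[0,0,0,0]]]' 0 40;python3 -m jog '[[[0,0,10,0],[0,0,15,0],[0,0,25,0],[0,0,25,0],[0,0,25,0],[0,0,0,0],[0,0,0,0],[0,0,0,0]]]'
```

```text
t: 38.5
tcp_pos: [0.4572, 0.1752, 0.1855]
tool_rot: [0.996, 0.092, 0.0, -0.0]
force: [0.5, 0.8, -0.0]
finger_gap: 0.998
t: 39.5
tcp_pos: [0.4572, 0.1752, 0.1864]
tool_rot: [0.996, 0.092, 0.001, -0.0]
force: [-0.6, 0.2, 5.7]
finger_gap: 0.407
t: 40.5
tcp_pos: [0.4567, 0.175, 0.2849]
tool_rot: [0.996, 0.092, -0.001, 0.0]
force: [-0.1, 0.5, 0.7]
finger_gap: 0.406
```

```bash
python3 -m jog '[[[1,-20,0,0],[3,-45,0,0],[4,-50,0,0],[4,-50,0,0],[4,-50,0,0],[3,-50,0,0],[2,-45,0,0],[2,-33,0,0]]]'; python3 -m jog '[[[1,-15,0,0],[0,-5,0,0],[0,0,0,0],[0,0,0,0],[0,0,0,0],[0,0,0,0],[0,0,0,0],[0,0,0,0]]]';python3 - <<'E'
from h import *
s=manip.sense();print(s['tcp_pos'])
im,ci=snap('wrist','w9.png')
for X in [(.592,-.262,.068),(.573,-.169,.066),(.480,-.188,.015),(.498,-.28,.068)]:print(w2px(ci,X))
E
```

```text
t: 41.5
tcp_pos: [0.4799, -0.17, 0.2847]
tool_rot: [0.996, 0.091, -0.001, -0.0]
force: [0.3, 0.1, -0.0]
finger_gap: 0.406
t: 42.5
tcp_pos: [0.4811, -0.1878, 0.2857]
tool_rot: [0.996, 0.092, -0.0, -0.0]
force: [1.2, -0.2, -0.2]
finger_gap: 0.41
[ 0.481109   -0.18780057  0.28573064]
(np.float64(473.6428471455081), np.float64(413.73532146525076))
(np.float64(491.62269726080075), np.float64(268.70857397988914))
(np.float64(316.12775199410186), np.float64(241.67045273278362))
(np.float64(317.15529853368224), np.float64(414.4269719599839))
```

View pics/w9.png

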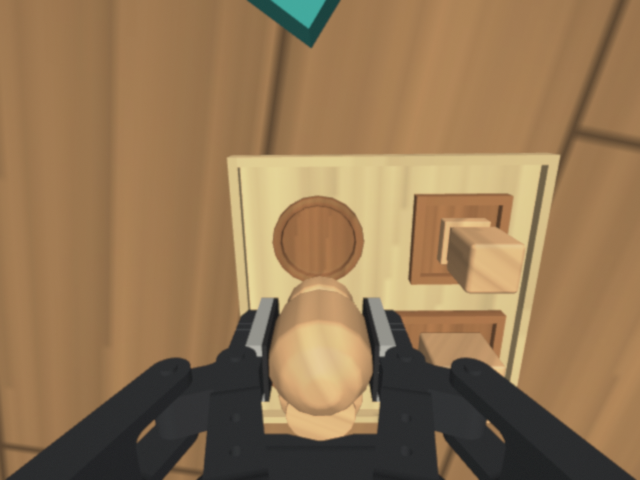

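Small round pocket centre is at (318,239), straight in line. The pull stands in its pocket. I'll lower the knob.

```bash
python3 -m jog '[[[0,0,-15,0],[0,0,-18,0],[0,0,-18,0],[0,0,-15,0],[0,0,-11,0],[0,0,-8,0],[0,0,-5,0],[0,0,-1.5,0]]]';  python3 -m jog '[[[0,0,-0.5,0],[0,0,-0.5,0],[0,0,-0.5,0],[0,0,-0.5,0],[0,0,0,0],[0,0,0,0],[0,0,0,0],[0,0,0,0]]]'
```

```text
t: 43.55
tcp_pos: [0.4812, -0.1879, 0.1941]
tool_rot: [0.996, 0.092, 0.0, 0.0]
force: [0.3, 0.4, -0.1]
finger_gap: 0.411
t: 44.55
tcp_pos: [0.4811, -0.1879, 0.1922]
tool_rot: [0.996, 0.092, 0.0, 0.0]
force: [-0.2, -1.4, 0.2]
finger_gap: 0.407
```

```bash
python3 -m jog '[[[0,0,-0.5,0],[0,0,-0.5,0],[0,0,-0.5,0],[0,0,0,0],[0,0,0,0],[0,0,0,0],[0,0,0,0],[0,0,0,0]]]'
```

```text
t: 45.55
tcp_pos: [0.4811, -0.1879, 0.1914]
tool_rot: [0.996, 0.092, 0.0, 0.0]
force: [-0.4, 0.2, 6.4]
finger_gap: 0.407
```

Contact. Release, rise, back off over free bench, then check from the top.

```bash
python3 -m jog '[[[0,0,0,0],[0,0,0,0],[0,0,0,0],[0,0,5,0],[0,0,20,0],[0,0,40,0],[0,0,40,0],[0,0,40,0]]]' 65 40; python3 -m jog '[[[0,20,5,0],[0,30,5,0],[0,35,5,0],[0,35,5,0],[0,30,0,0],[0,20,0,0],[0,0,0,0],[0,0,0,0]]]'
python3 - <<'E'
from h import *
im,ci=snap('top','top1.png')
im0=cv2.imread('pics/top0.png');im1=cv2.imread('pics/top1.png')
f=lambda i:np.vstack([cv2.resize(i[140:265,355:490],None,fx=3,fy=3),]) 
a=cv2.resize(im1[140:265,355:490],(405,375),interpolation=cv2.INTER_CUBIC);b=cv2.resize(im1[155:280,120:255],(405,375));b=cv2.resize(im1[155:285,120:320],(395,257))
c=cv2.resize(im0[155:285,120:320],(395,257));r=np.vstack([b,c]);r=r[:514]
cv2.imwrite('pics/chk.png',np.hstack([cv2.resize(im1[140:265,355:490],(400,514)),r]))
# foot 58, knob 56, cap ball, pull expected top-centre px if centred in pocket
for n,X in dict(foot=(.498,-.28,.067),knob=(.481,-.188,.065),cap=(.592,-.262,.059),pull=(.574,-.169,.065)).items():
    u,v=w2px(ci,X);print(n,round(u,1),round(v,1),'crop',round((u-355)*400/135),round((v-140)*514/125))
E
```

```text
t: 46.55
tcp_pos: [0.4809, -0.1877, 0.3372]
tool_rot: [0.996, 0.092, -0.0, -0.0]
force: [0.0, -0.4, -0.4]
finger_gap: 0.648
t: 47.55
tcp_pos: [0.4809, -0.0179, 0.3552]
tool_rot: [0.996, 0.092, -0.001, -0.0]
force: [0.1, -0.3, -0.1]
finger_gap: 0.65
foot 455.5 214.1 crop 298 305
knob 409.7 223.6 crop 162 344
cap 443.2 169.4 crop 261 121
pull 398.5 178.3 crop 129 158
```

View pics/chk.png

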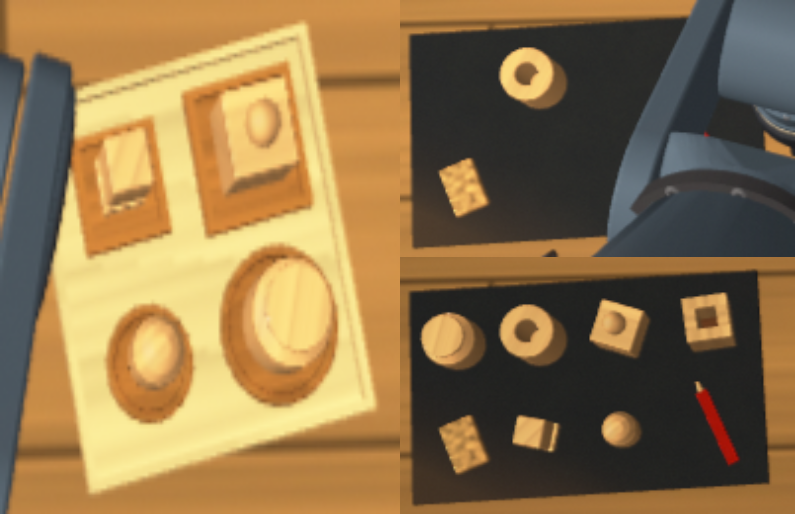

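The parts sit at (300,305), (155,348), (264,120) and (127,158), against the centred predictions (298,305), (162,344), (261,121) and (129,158), so all are upright and centred. The round spacer hasn't moved. The arm hides the square spacer, so I'll check it from the side camera.

Run:
```python
from h import *
snap('side','side1.png');a=cv2.imread('pics/side1.png');b=cv2.imread('pics/side0.png')
c=np.s_[120:380,170:520]
cv2.imwrite('pics/s.png',np.hstack([a[c],b[c]]))
```

```text
(no output)
```

View pics/s.png

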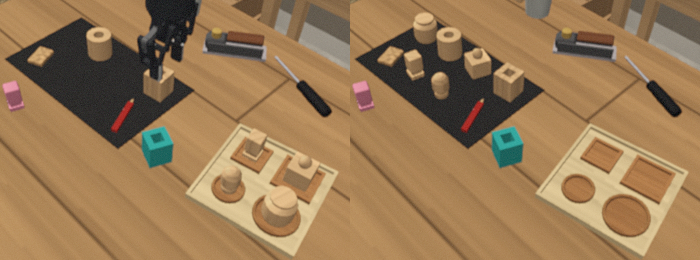

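The side view shows all four parts standing upright in their pockets. The square spacer (158,82) and the round spacer (99,43) are where they were at the start.

```bash
python3 -c "
from h import *
s=manip.sense();print(s['t'],s['force'],manip.sign_off())"
```

```text
the job is handed in; nothing more can be done
47.65 [-0.11592527 -0.26688836 -0.19700601] None
```

I put the foot, cap, pull and knob each into its own tray pocket and handed the job in at 47.65 s; `sign_off` reports no verdict.

- **Parts:** The last top and side views show all four standing upright. Each sits within about 5 mm of its pocket's middle. Each was lowered until it touched the floor of its pocket, at 5–8 N, before I let go.
- **Spacers:** Both stand where they began. The arm hid the square spacer in the last top view, so I checked it only from the side camera, where the gripper covers its top.
- **Disagreement:** The wrist and top cameras differed by 2–4 mm in x. I aimed between the two, which is well inside the 15 mm allowed.
- **Robot:** The arm and gripper were clear of everything. No check failed.

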